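Park and lock the impression-tray wheel

TASK

Turn the free-spinning tray wheel by rubbing its rim until its two locking pins, hidden down in the housing, stand straight up at the top, and leave the wheel standing there. Then lower the hinged metal bail until it lies fully down with both of its knuckles over both pins. Leave the bowl, the dish and the bite fork where they are.

Things in the scene. Friction and masses are not known exactly. Their poses are not given: they have to be found in the camera images.
- stand: White open-topped housing fixed on the counter, 122 mm (its x) by 222 mm (its y): end walls 98 mm high, long sides 69 mm, two bearing posts 112 mm high at its x = -42 and +56 mm, y = 0; two steel hinge posts 184 mm high at x = +-42, y = +98 mm. Origin: on the counter straight below the wheel's centre; its x runs along the axle, its y to the bail's hinge, z up. Yaw varies.
- wheel: Wheel with smooth silver-grey silicone rim, 140 mm diameter, 64 mm wide; 0.5 kg, balanced, spins both ways without stops at under 0.01 N m and stays where left. Origin: its centre on the axle, 95 mm above the counter (rim's top at 165 mm). Its x is the level axle; its z points from the centre to the two pins: straight up when parked. Three pale blue trays are clipped flat on its +x face.
- axle (a joint): How far the sprung axle is pressed down with the wheel, m: 0 = up (at rest). It gives from about 6 N on the rim's top, then 1 mm per N, at most 6 mm, and springs back. A fingertip set a few mm into the rim presses just enough to turn the wheel by friction.
- wheel_pins (a point): Midway between the round tips of the two dark steel locking pins, 84.5 mm from the wheel's centre along its z. Pins: 8 mm diameter, on the rim at the wheel's x = -25 and +25 mm, standing 14.5 mm out of it, 42 mm free between them. At the start they are down in the housing, over 100 degrees from the top, on either side. When parked this point is 179.5 mm above the counter.
- bail (a joint): Angle of the steel bail, rad: 0 = level over the wheel's top (fully down), 1.57 = upright; starts at 1.95 to 2.25, leaning away from the wheel; stop at 2.3. Stiff hinge: stays where left, must be pushed all the way with about 1 N at the tab. Two arms, 76 mm wide overall, end in two knuckles 10 mm thick with 15 mm square holes, 96 mm from the hinge line, 50 mm apart.
- bail_tab (a point): Centre of the outer (upper when down) face of the bail's push tab: a plate 40 mm wide along the hinge line, 6 mm thick, from 106 to 134 mm from the hinge line (this point at 120 mm). Bail down: this point is 176 mm above the counter, 24 mm past the axle line on the side away from the hinge. The knuckles fit over the pins only with these within about 4 degrees of the top.
- bail_hinge (a point): Middle of the bail's hinge line, 173 mm above the counter, at 96 mm along the stand's y from the wheel's axle line; the hinge line runs along the stand's x.
- bowl: Silver-grey silicone mixing bowl, 116 mm wide, 62 mm high, loose; origin at the centre of its underside. Leave alone.
- dish: Smoked glass dish, 84 mm wide, 22 mm high, loose; origin at the centre of its underside. Leave alone.
- bite_fork: Stainless bite fork lying flat, 4 mm thick, some 125 mm long: horseshoe 62 mm wide with a straight stem along its -x; origin on the counter near the middle of the horseshoe. Leave alone.

How it is judged:
By the outcome, as a careful person would: the job done as asked, in the order asked, and still so for the second after the job is handed in, with the robot touching nothing.
It also fails if it takes over 72 s, if anything falls off the work surface, if the arm or the gripper's body presses on something with over 40 N, if the wrist force passes 120 N, or if a joint passes its speed limit or range.

ROBOT

A 6-joint arm with a two-finger parallel gripper is mounted at the origin on the work surface. World frame = base frame: x ahead of the robot, y to its left, z up, the work surface at z = 0. Lengths are in m, angles in rad, forces in N, time in s.
With the tool pointing down it reaches from about 0.35 to 0.85 m from the base axis. Payload 8.1 kg.
Tool frame: the origin (TCP) lies on the centre line of the jaws, within the pads' length; the fingertips stand 19 mm ahead of it and the grasp point (between the pads) is the TCP (robot.tips_ahead is the distance from the TCP to the fingertips, in m); y points along the fingers, z is the direction in which the jaws open and shut, and the axes are right-handed (so a half turn about y gives the same grasp; the last joint's range is limited). The gripper opens to 93 mm and grips with 3 to 60 N. Pads are 15 mm wide; open, the fingers measure 128 mm over their backs; the gripper's body (75 mm by 188 mm) begins 65 mm behind the grasp point.
Start: joints at [-1.287, 0.13, 1.488, -0, 1.523, -0.085], TCP at [0.216, -0.56, 0.238] pointing down, gripper open.
Joint ranges: [-2.96, 2.96], [-0.89, 2.26], [0.02, 2.5], [-1.34, 4.48], [0, 2.73], [-2.66, 2.66]. Speed limits (rad/s): [2.39, 2.39, 2.79, 3.14, 3.14, 3.14].

INTERFACE

Orientations are given as a rotation vector (axis times angle).
In Python, from plant import robot, imaging, models gives the robot as it stands.
- The arm moves only by the tool carry_out, never from a script. Its argument "motion" is one flat list of numbers, 7 for each row, row after row: the shift along the tool's x, y, z in m, then the turn, a rotation vector about the tool's x, y, z in degrees, then the opening, from -1 (shut) to 1 (fully open). A call has exactly 5 rows; each row shifts and turns the pose as measured when the row begins, along the tool's axes as they then stand; what a row does not reach is not made up. A row lasts 1/10 s, in which the tool goes at most 50 mm and 8.59 degrees, less where a joint would pass 70% of its speed; a pose out of reach is approached as far as the arm can. A call is refused whole if a number of a shift passes 0.05 or a number of a turn 8.59, either way. A call with a gripper value outside its range is refused whole. The fingers move at their own pace and stop on an object; "squeeze" is the grip in N (left out, the last holds). Time passes only in rows, so rows that do not move let the fingers close, or fill a call up. It gives the time, the measured TCP pose, the force and the opening at its end, in the units of the state.
- robot.read_state(): the state, without advancing time (a new reading comes with each control period).
- imaging.read_camera(name): name is "scene" or "top" or "wrist"; returns the picture (480x640x3 uint8, blue, green, red); there is no depth.
- imaging.camera_model(name): a dict with "K" (3x3 intrinsics, pixels), "position" and "orientation" of the camera in the world. Camera axes: x right, y down, z forward; pixel columns grow to the right and rows downward; lengths in m; the calibration is good to about 2 mm. A picture is of the moment at which its call begins: read the wrist's pose just before it. camera_model takes no time and is no camera call; for the wrist camera it gives the pose at the moment of the call.
- robot.close_job(): hands the job in, once; it reports no verdict.
Trained networks look in the newest picture that a camera, given by its name, has taken for a name from the list of things; names that differ only in an ending like _2 or _b are one class to them, and where a whole thing is asked for, a point or a joint stands for the part that bears it (a point fixed in the world has none). Each returns a list of dicts, best first, with "confidence" (0 to 1); they miss things now and then, are a little off and sometimes report something else, mostly with a low value. They report only what shows in the picture. A call takes as long as a camera call.
- models.outline_of(camera, thing): "pixels" (480x640 bool, what is visible of it) and "pixel" ([column, row] in pixels, amid what is visible of it).
The state is a dict: "t": time; "q": joint angles; "dq": joint speeds; "joint_torque": joint torques, N m; "tool_pos": TCP position; "orientation": TCP orientation; "force": force on the tool from outside, world axes, zero at the start; "wrist_torque": the same for the moment, N m; "opening": finger opening in m.
Only numpy, scipy, OpenCV 4.12 (cv2) and the standard library are available. Lean on these libraries where they do the work, as an engineer would, in place of code of your own. Each camera call takes 0.05 s, during which the arm holds its last target.

## Working session

There is one attempt and no reset: what is moved stays moved. The work goes in short steps, Python scripts to look and compute and a tool call to move; the robot and the scene stay as the last step left them, time stands still between calls to the robot, and variables do not carry over. Pictures are saved under pics/ and viewed, and the job is handed in when it is done.

Besides the shell and the picture viewer there is one more tool, called after "Emit:" as name(argument=value, ...) on one line, values as JSON. carry_out: Moves the arm, as the interface text tells. Its arguments: {"type":"object","properties":{"motion":{"type":"array","items":{"type":"number"}},"squeeze":{"type":"number"}},"required":["motion"]}

```bash
mkdir -p pics; ls; python3 - <<'E'
from plant import robot, imaging, models
import cv2
s=robot.read_state();print({k:(v if not hasattr(v,'round') else v) for k,v in s.items()})
for c in ["scene","top"]:
    im=imaging.read_camera(c);cv2.imwrite(f"pics/{c}0.png",im)
    print(c,imaging.camera_model(c))
    for th in ["stand","wheel","bail","bail_tab","wheel_pins","bowl"]:
        try:
            for r in models.outline_of(c,th)[:2]: print(th,r["confidence"],r["pixel"],r["pixels"].sum())
        except Exception as e: print(th,e)
print(robot.read_state()["t"])
E
```

```text
pics
{'t': 0.0, 'q': array([-1.28742642e+00,  1.31140403e-01,  1.48929333e+00, -1.92893645e-05,
        1.52297600e+00, -8.53886090e-02]), 'dq': array([-0.00028693,  0.0005682 , -0.00075769, -0.00018113,  0.00060399,
       -0.00047098]), 'joint_torque': array([-3.27478392e-04, -5.59833348e+01, -4.91770720e+01,  7.66608864e-02,
        3.54660605e-02, -1.39716312e-04]), 'tool_pos': array([ 0.21614546, -0.55914257,  0.23659209]), 'orientation': array([-0.37696308,  2.02203327, -2.01832134]), 'force': array([ 0.23502065, -0.28760637,  0.13268444]), 'wrist_torque': array([ 0.02164235,  0.03452235, -0.00279963]), 'opening': 0.0928773911398304}
scene {'K': array([[483.92026034,   0.        , 320.35193006],
       [  0.        , 483.92026034, 246.66592092],
       [  0.        ,   0.        ,   1.        ]]), 'position': array([ 1.00396285, -0.03734012,  0.72713245]), 'orientation': array([-1.82691085, -1.87172593,  0.63765856])}
stand 0.56 [300.1, 273.2] 14230
wheel 0.61 [296.0, 260.4] 5889
bail 0.7 [375.2, 222.1] 1588
bail_tab 0.63 [374.2, 222.1] 1559
wheel_pins 0.88 [296.9, 261.3] 5780
wheel_pins 0.44 [300.9, 275.3] 14672
bowl 0.7 [184.8, 256.7] 3132
top {'K': array([[467.33014218,   0.        , 322.89356123],
       [  0.        , 467.33014218, 239.58883218],
       [  0.        ,   0.        ,   1.        ]]), 'position': array([ 0.42975348, -0.03054132,  0.7961366 ]), 'orientation': array([-2.01325842,  2.21329382, -0.22561948])}
stand 0.93 [341.2, 246.8] 13536
wheel 0.59 [359.3, 247.6] 5265
wheel 0.42 [397.3, 163.1] 464
bail 0.9 [261.9, 210.2] 2858
bail_tab 0.91 [264.1, 207.1] 2740
wheel_pins 0.71 [363.1, 247.0] 5269
bowl 0.86 [483.9, 267.8] 4053
0.7
```

View pics/scene0.png

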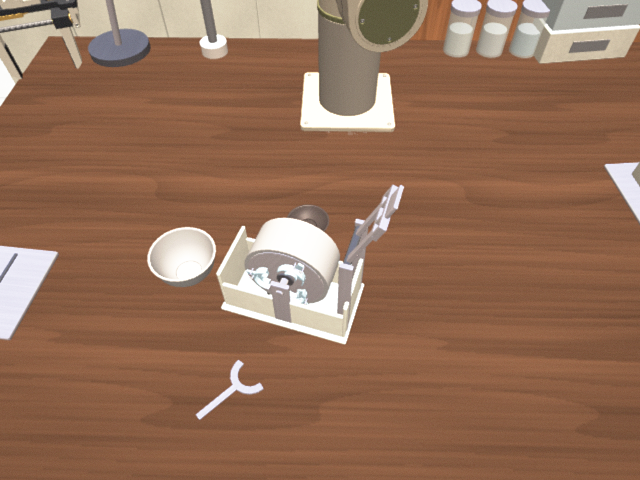

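View pics/top0.png

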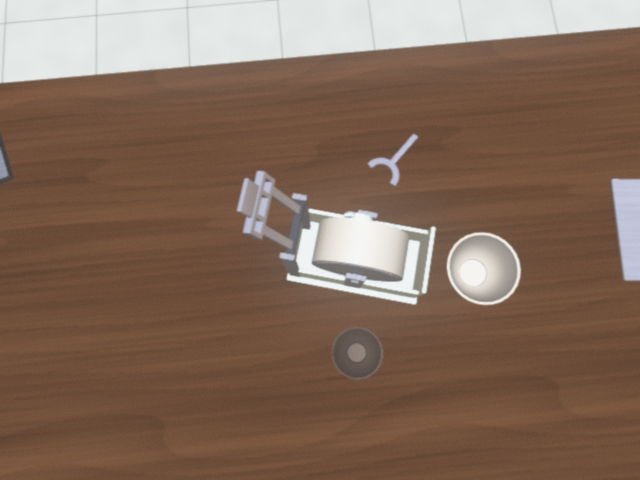

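The wheel is amid the stand (scene 293,260; top 360,247). The bail leans away at +y (scene 375,222), the bowl sits on the -y side, and the dish on the robot side. I'll zoom in for the fit.

```bash
python3 - <<'E'
import cv2
a=cv2.imread("pics/scene0.png")[175:345,205:415];cv2.imwrite("pics/sc_z.png",cv2.resize(a,None,fx=3.5,fy=3.5,interpolation=cv2.INTER_CUBIC))
a=cv2.imread("pics/top0.png")[160:310,230:445];cv2.imwrite("pics/top_z.png",cv2.resize(a,None,fx=3.5,fy=3.5,interpolation=cv2.INTER_CUBIC))
E
```

```text
(no output)
```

View pics/sc_z.png

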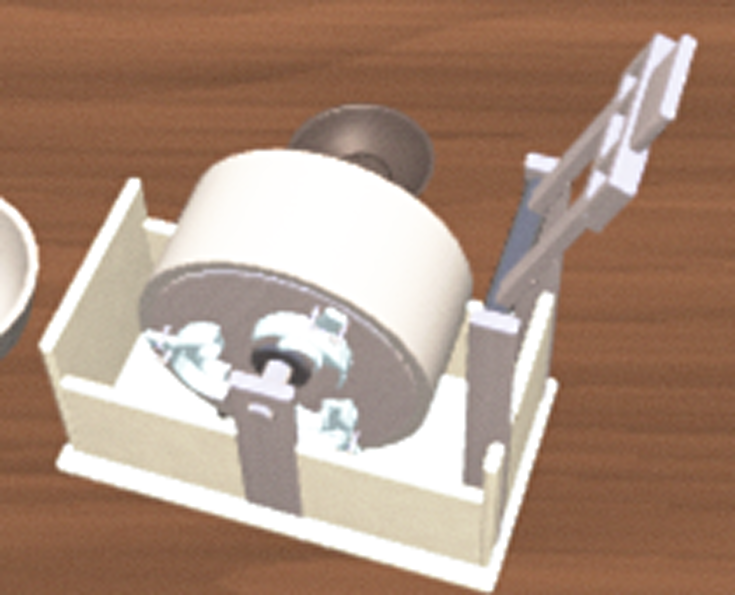

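View pics/top_z.png

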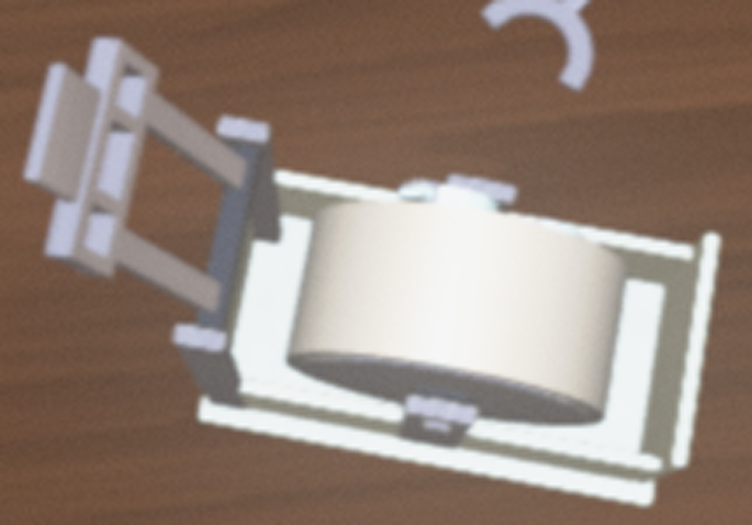

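```bash
cat > h.py <<'E'
import numpy as np, cv2
from scipy.spatial.transform import Rotation as R
from scipy.optimize import least_squares
def proj(m,P):
    P=np.atleast_2d(P); c=(P-m["position"])@R.from_rotvec(m["orientation"]).as_matrix()
    p=c@m["K"].T; return p[:,:2]/p[:,2:]
def S2W(p,P):
    c,s=np.cos(p[2]),np.sin(p[2]); P=np.atleast_2d(P)
    return np.c_[p[0]+c*P[:,0]-s*P[:,1],p[1]+s*P[:,0]+c*P[:,1],P[:,2]]
E
python3 - <<'E'
from h import *
from plant import imaging
ms,mt=imaging.camera_model("scene"),imaging.camera_model("top")
obs=[(ms,(545,160),(-.042,.098,.184)),(ms,(494,322),(.042,.098,.184)),(ms,(262,382),(.056,0,.112)),
(mt,(244,128),(.042,.098,.184)),(mt,(200,336),(-.042,.098,.184)),(mt,(482,188),(.056,0,.112)),(mt,(440,408),(-.042,0,.112))]
ob=[(m,np.array(u)/3.5+((205,175) if m is ms else (230,160)),P) for m,u,P in obs]
f=lambda p:np.concatenate([(proj(m,S2W(p,P))[0]-u) for m,u,P in ob])
r=least_squares(f,[.42,-.09,-.15]);p=r.x;print(p,np.degrees(p[2]));print(r.fun.reshape(-1,2).round(1))
np.save("pose.npy",p)
for n,m in(("scene",ms),("top",mt)):
    im=cv2.imread(f"pics/{n}0.png");o,sz=((205,175),(210,170)) if n=="scene" else ((230,160),(215,150))
    z=cv2.resize(im[o[1]:o[1]+sz[1],o[0]:o[0]+sz[0]],None,fx=3.5,fy=3.5,interpolation=cv2.INTER_CUBIC)
    def poly(P,col):
        q=((proj(m,S2W(p,np.array(P)))-o)*3.5+1.5).astype(int);cv2.polylines(z,[q],False,col,1)
    a=np.linspace(0,2*np.pi,73)
    for x in(-.032,.032): poly(np.c_[0*a+x,.07*np.sin(a),.095+.07*np.cos(a)],(0,0,255))
    for h in (.098,): poly([(-.061,-.111,h),(.061,-.111,h),(.061,.111,h),(-.061,.111,h),(-.061,-.111,h)],(0,255,0))
    poly([(-.061,-.111,0),(.061,-.111,0),(.061,.111,0),(-.061,.111,0),(-.061,-.111,0)],(255,0,0))
    for b,col in((1.95,(255,0,255)),(2.1,(0,255,255)),(2.25,(255,255,0))):
        d=lambda r,x,h=0:(x,.096-r*np.cos(b)+h*np.sin(b)*0,.173+r*np.sin(b))
        poly([d(0,-.038),d(.106,-.038),d(.106,.038),d(0,.038)],col);poly([d(.134,-.02),d(.134,.02)],col)
    cv2.imwrite(f"pics/ov_{n}.png",z)
E
```

```text
[ 0.5526927  -0.0965863  -0.28367087] -16.253143473208276
[[ 0.5  0.5]
 [-0.5 -1.3]
 [-1.   0.2]
 [-0.3 -0.2]
 [-0.3 -0. ]
 [-0.5 -0.3]
 [ 0.2  0.1]]
```

View pics/ov_scene.png

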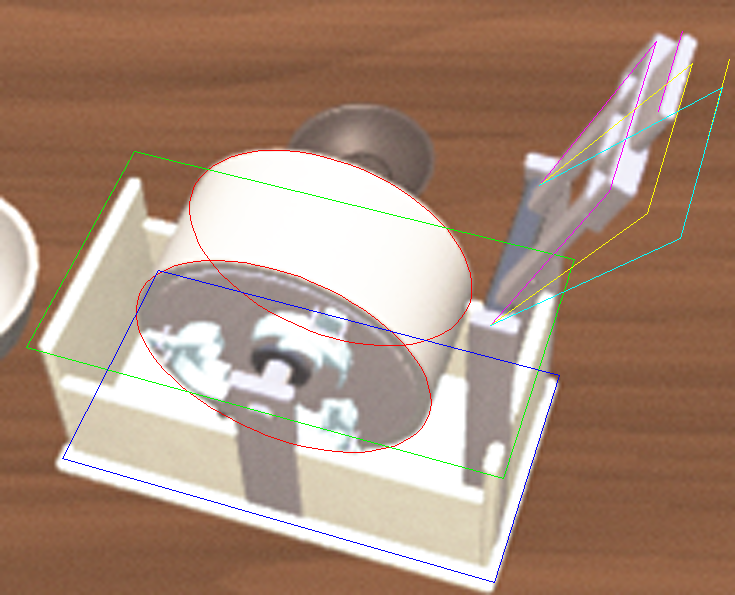

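View pics/ov_top.png

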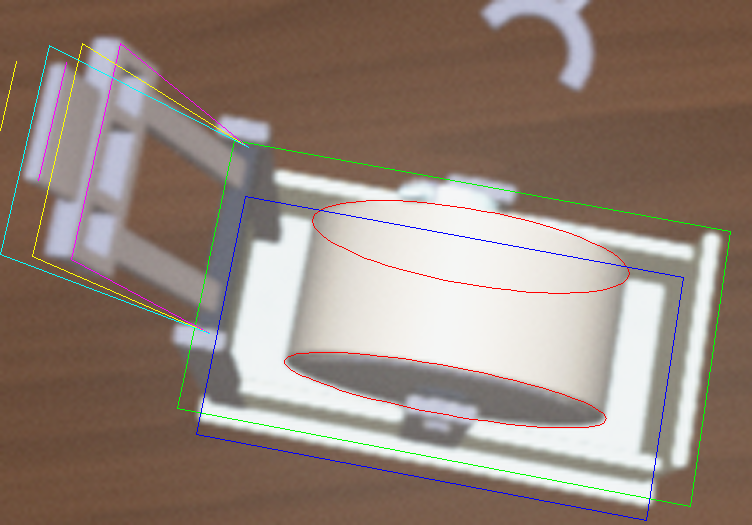

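The overlay fits within about 1 px. Stand is at (0.5527, -0.0966), yaw -16.25°, and the bail angle is about 1.97. Next, a planner helper for moving above the wheel.

```bash
cat >> h.py <<'E'
def stand2tool(Rt): pass
def plan(goal_pos,goal_R,maxs=.05,maxr=8.5,op=-1,pos=None,Rm=None,show=True):
    from plant import robot
    s=robot.read_state(); x=np.array(s["tool_pos"]) if pos is None else pos; Rc=R.from_rotvec(s["orientation"]) if Rm is None else Rm
    d=np.linalg.norm(goal_pos-x); a=np.degrees((Rc.inv()*goal_R).magnitude())
    n=int(np.ceil(max(d/maxs,a/maxr,1))); rows=[]
    for i in range(n):
        k=n-i; dx=(goal_pos-x)/k; rv=(Rc.inv()*goal_R).as_rotvec()/k
        t=Rc.inv().apply(dx); rows.append([*np.round(t,4),*np.round(np.degrees(rv),2),op])
        x=x+dx; Rc=Rc*R.from_rotvec(rv)
    print("t",s["t"],"n rows",n)
    for r in rows: print(",".join(f"{v:g}" for v in r))
    return x,Rc
def goalR(p,flip=False):
    c,s=np.cos(p[2]),np.sin(p[2]); z=np.array([c,s,0])*(-1 if flip else 1); y=np.array([0,0,-1.]); x=np.cross(y,z)
    return R.from_matrix(np.c_[x,y,z])
def where():
    from plant import robot
    s=robot.read_state();p=np.load("pose.npy");c,q=np.cos(p[2]),np.sin(p[2]);d=s["tool_pos"]-[p[0],p[1],0]
    y=R.from_rotvec(s["orientation"]).as_matrix()
    print("t %.2f TCP stand mm"%s["t"],(1e3*np.array([c*d[0]+q*d[1],-q*d[0]+c*d[1],d[2]])).round(1),"tip z",round(1e3*(d[2]+.019*y[2,1]),1),"F",np.round(s["force"],1),"open",round(s["opening"],4))
E
python3 - <<'E'
from h import *
from plant import robot
p=np.load("pose.npy");s=robot.read_state();print(R.from_rotvec(s["orientation"]).as_matrix().round(2));where()
for f in (0,1): print(f,np.degrees((R.from_rotvec(s["orientation"]).inv()*goalR(p,f)).as_rotvec()))
print(goalR(p).as_matrix().round(3))
g=S2W(p,(0,.02,.215))[0];print(g)
plan(g,goalR(p))
E
```

```text
[[-0.93 -0.    0.36]
 [-0.36 -0.   -0.93]
 [ 0.   -1.    0.  ]]
t 0.70 TCP stand mm [-193.3 -538.7  237.7] tip z 218.7 F [-0.3  0.   0.1] open 0.0929
0 [-2.04922715e-03 -5.26160094e+01  2.43967849e-03]
1 [-2.92019646e-03  1.27383991e+02 -2.45284200e-03]
[[-0.28  0.    0.96]
 [-0.96  0.   -0.28]
 [ 0.   -1.   -0.  ]]
[ 0.55829034 -0.07738561  0.215     ]
t 0.7 n rows 12
-0.0411,0.0019,-0.0272,-0,-4.38,0,-1
-0.043,0.0019,-0.024,-0,-4.38,0,-1
-0.0447,0.0019,-0.0206,-0,-4.38,0,-1
-0.0462,0.0019,-0.0172,-0,-4.38,0,-1
-0.0474,0.0019,-0.0136,-0,-4.38,0,-1
-0.0483,0.0019,-0.0099,-0,-4.38,0,-1
-0.0489,0.0019,-0.0062,-0,-4.38,0,-1
-0.0492,0.0019,-0.0024,-0,-4.38,0,-1
-0.0493,0.0019,0.0013,-0,-4.38,0,-1
-0.049,0.0019,0.0051,-0,-4.38,0,-1
-0.0485,0.0019,0.0088,-0,-4.38,0,-1
-0.0477,0.0019,0.0125,-0,-4.38,0,-1
```

Emit:
carry_out(motion=[-0.041,0,-0.027,0,-4.4,0,-1,-0.043,0,-0.024,0,-4.4,0,-1,-0.0445,0,-0.021,0,-4.4,0,-1,-0.046,0,-0.017,0,-4.4,0,-1,-0.047,0,-0.014,0,-4.4,0,-1], squeeze=20)

```text
t: 1.2
tool_pos: [0.3569, -0.3574, 0.2365]
orientation: [-0.707, 1.779, -1.781]
force: [0.6, -0.3, -0.7]
opening: 0.0582
```

Emit:
carry_out(motion=[-0.048,0,-0.01,0,-4.4,0,-1,-0.049,0,-0.006,0,-4.4,0,-1,-0.049,0,-0.002,0,-4.4,0,-1,-0.049,0,0.001,0,-4.4,0,-1,-0.049,0,0.005,0,-4.4,0,-1])

```text
t: 1.7
tool_pos: [0.4984, -0.1509, 0.2379]
orientation: [-0.982, 1.504, -1.513]
force: [0.8, -1.1, -0.1]
opening: 0.0176
```

```bash
python3 - <<'E'
from h import *
p=np.load("pose.npy");where();g=S2W(p,(0,.03,.205))[0];plan(g,goalR(p))
E
```

```text
t 1.70 TCP stand mm [-37.  -67.4 237.9] tip z 218.9 F [ 0.8 -1.1 -0.1] open 0.0176
t 1.7 n rows 3
-0.0338,0.0109,0.0079,-0.08,-2.53,0.04,-1
-0.0334,0.0109,0.0094,-0.08,-2.53,0.04,-1
-0.033,0.0109,0.0109,-0.08,-2.53,0.04,-1
```

Emit:
carry_out(motion=[-0.034,0.011,0.0108,0,-3.2,0,-1,-0.034,0.011,0.011,0,-3.2,0,-1,-0.033,0.011,0.011,0,-3,0,-1,-0.01,0,0.005,0,0,0,-1,0,0,0,0,0,0,-1])

```text
t: 2.2
tool_pos: [0.577, -0.0492, 0.2052]
orientation: [-1.085, 1.373, -1.386]
force: [-0.8, -0.3, 0.3]
opening: 0.0009
```

```bash
python3 - <<'E'
from h import *
from plant import imaging
p=np.load("pose.npy");where();g=S2W(p,(0,.025,.195))[0];plan(g,goalR(p))
cv2.imwrite("pics/w1.png",imaging.read_camera("wrist"))
cv2.imwrite("pics/s1.png",imaging.read_camera("scene"))
E
```

```text
t 2.20 TCP stand mm [ 10.1  52.3 205.2] tip z 186.2 F [-0.8 -0.3  0.3] open 0.0009
t 2.2 n rows 1
0.0267,0.0102,-0.0115,-0.44,2.79,0.1,-1
```

View pics/w1.png

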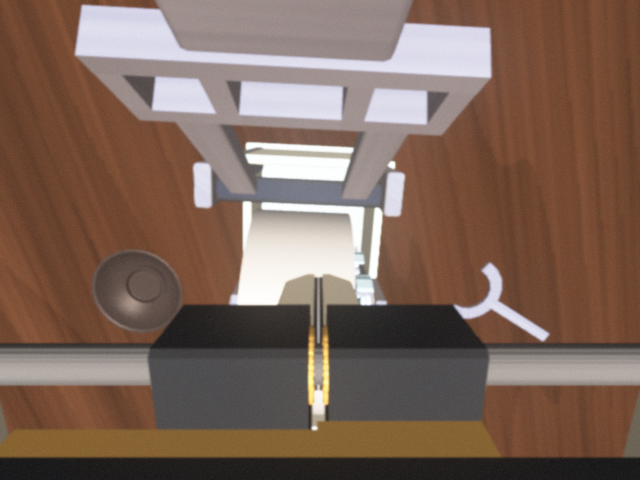

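View pics/s1.png

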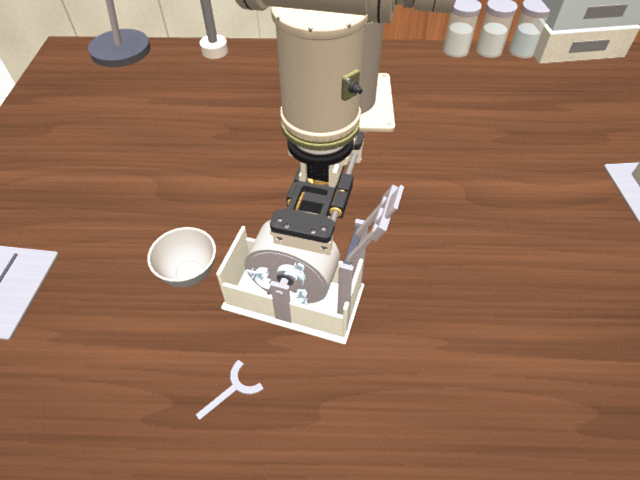

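Wrist view: closed fingers over the rim at (318,300), with the bail ahead of them at about (285,60) and clear. Now lowering at y≈+25.

Emit:
carry_out(motion=[0.026,0.01,-0.0105,0,2.6,0,-1,0,0.008,0,0,0,0,-1,0,0.004,0,0,0,0,-1,0,0.002,0,0,0,0,-1,0,0,0,0,0,0,-1])

```text
t: 2.8
tool_pos: [0.5592, -0.0793, 0.1838]
orientation: [-1.052, 1.408, -1.429]
force: [0.6, -0.7, -0.1]
opening: 0.0004
```

```bash
python3 - <<'E'
from h import *
p=np.load("pose.npy");where();g=S2W(p,(0,.025,.179))[0];plan(g,goalR(p))
E
```

```text
t 2.80 TCP stand mm [  1.4  18.4 183.8] tip z 164.8 F [ 0.6 -0.7 -0.1] open 0.0004
t 2.8 n rows 1
-0.0066,0.0048,-0.0015,-0.72,-0.4,0.16,-1
```

Emit:
carry_out(motion=[-0.0066,0.003,-0.0015,-0.7,-0.4,0,-1,0,0.0018,0,0,0,0,-1,0.01,-0.001,0,0,0,0,-1,0.01,-0.0005,0,0,0,0,-1,0.01,0,0,0,0,0,-1])

```text
t: 3.3
tool_pos: [0.5545, -0.0981, 0.1844]
orientation: [-1.062, 1.407, -1.413]
force: [0.2, 0.9, -0.4]
opening: 0.0004
```

```bash
python3 - <<'E'
from h import *
where()
from plant import imaging
cv2.imwrite("pics/s2.png",cv2.resize(imaging.read_camera("scene")[175:345,205:415],None,fx=3.5,fy=3.5))
E
```

```text
t 3.30 TCP stand mm [  2.2  -1.  184.4] tip z 165.4 F [ 0.2  0.9 -0.4] open 0.0004
```

View pics/s2.png

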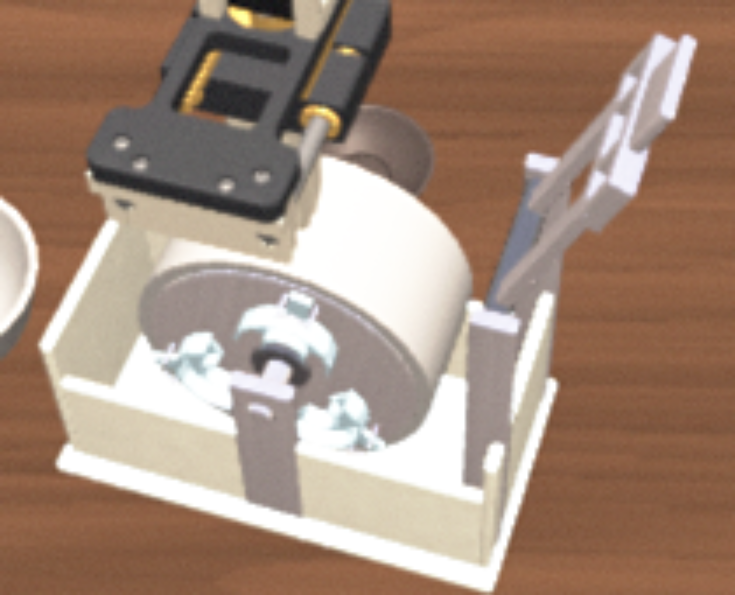

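The wheel turned about 20° (the top tray went from (330,325) to (295,305)). Rubbing works, so I'll continue with a little more press.

Emit:
carry_out(motion=[0.01,0.004,-0.002,0,0,0,-1,0.01,0.001,0,0,0,0,-1,0.01,0.002,0,0,0,0,-1,0,0,0,0,0,0,-1,0,0,0,0,0,0,-1])

```text
t: 3.85
tool_pos: [0.5455, -0.1305, 0.1789]
orientation: [-1.058, 1.404, -1.418]
force: [0.6, -0.7, 0.5]
opening: 0.0004
```

```bash
python3 - <<'E'
from h import *
where()
from plant import imaging
cv2.imwrite("pics/s3.png",cv2.resize(imaging.read_camera("scene")[175:345,205:415],None,fx=3.5,fy=3.5))
E
```

```text
t 3.85 TCP stand mm [  2.6 -34.6 178.9] tip z 159.9 F [ 0.6 -0.7  0.5] open 0.0004
```

View pics/s3.png

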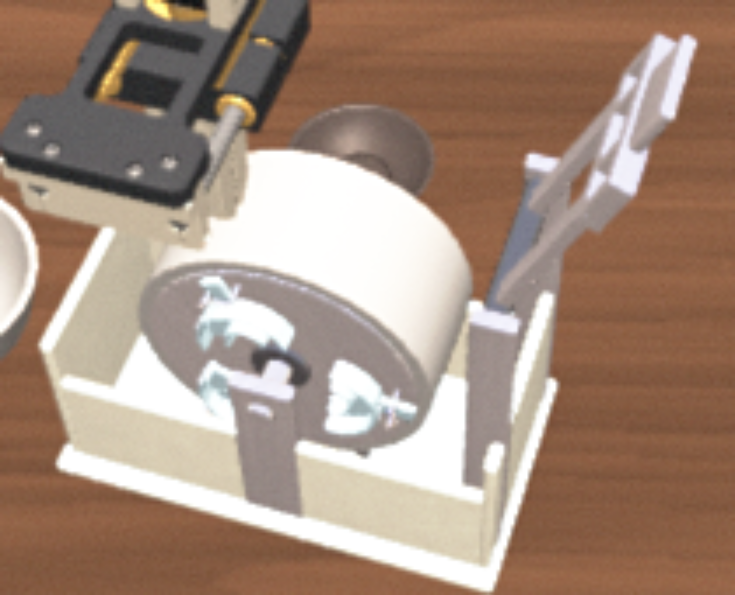

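A dark pin is just showing below the rim at crop pixel (363,450), on the +y side, so this direction is the short way.

```bash
cat >> h.py <<'E'
def pinpix(m,th,r=.0845,x=.025):
    p=np.load("pose.npy");t=np.radians(th)
    return proj(m,S2W(p,(x,r*np.sin(t),.095+r*np.cos(t))))[0]
E
python3 - <<'E'
from h import *
from plant import imaging
m=imaging.camera_model("scene")
for th in range(90,180,10): print(th,((pinpix(m,th)-(205,175))*3.5).round(),((pinpix(m,th,.07)-(205,175))*3.5).round())
E
```

```text
90 [466. 396.] [434. 388.]
100 [462. 413.] [432. 402.]
110 [453. 428.] [425. 414.]
120 [440. 439.] [414. 424.]
130 [422. 448.] [400. 431.]
140 [401. 454.] [382. 436.]
150 [377. 456.] [362. 438.]
160 [351. 455.] [341. 438.]
170 [324. 452.] [318. 435.]
```

Emit:
carry_out(motion=[0,-0.02,0,0,0,0,-1,-0.033,0,-0.0025,0,0,0,-1,-0.031,0,0,0,0,0,-1,0,0.012,0,0,0,0,-1,0,0.006,0,0,0,0,-1])

```text
t: 4.4
tool_pos: [0.561, -0.0648, 0.1799]
orientation: [-1.059, 1.405, -1.416]
force: [-0.6, 0.2, 3.6]
opening: 0.0005
```

```bash
python3 - <<'E'
from h import *
where()
E
```

```text
t 4.40 TCP stand mm [ -0.9  32.9 179.9] tip z 160.9 F [-0.6  0.2  3.6] open 0.0005
```

Emit:
carry_out(motion=[0.012,0.0005,0,0,0,0,-1,0.012,0,0,0,0,0,-1,0.012,0.001,0,0,0,0,-1,0.012,0.001,0,0,0,0,-1,0.008,0.002,0,0,0,0,-1])

```text
t: 4.9
tool_pos: [0.5451, -0.1215, 0.1783]
orientation: [-1.059, 1.402, -1.415]
force: [-4.7, -1.2, 9.0]
opening: 0.0003
```

```bash
python3 - <<'E'
from h import *
where()
from plant import imaging
cv2.imwrite("pics/s4.png",cv2.resize(imaging.read_camera("scene")[175:345,205:415],None,fx=3.5,fy=3.5))
E
```

```text
t 4.90 TCP stand mm [ -0.3 -26.  178.3] tip z 159.3 F [-4.7 -1.2  9. ] open 0.0003
```

View pics/s4.png

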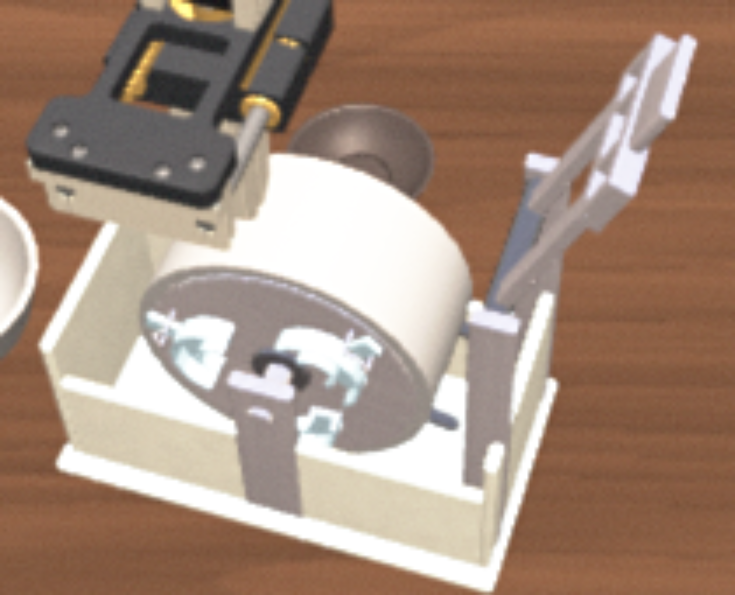

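The pin tip is at (455,424), about 109°; one stroke turns it about 45°. Next stroke.

Emit:
carry_out(motion=[0,-0.018,0,0,0,0,-1,-0.03,0,0,0,0,0,-1,-0.027,0,0,0,0,0,-1,0,0.012,0,0,0,0,-1,0,0.006,0,0,0,0,-1])

```text
t: 5.45
tool_pos: [0.5597, -0.0728, 0.1775]
orientation: [-1.056, 1.406, -1.423]
force: [-1.4, 2.8, 10.7]
opening: 0.0006
```

Emit:
carry_out(motion=[0.012,0.0005,0,0,0,0,-1,0.012,0,0,0,0,0,-1,0.012,0.001,0,0,0,0,-1,0.012,0.001,0,0,0,0,-1,0.008,0.002,0,0,0,0,-1])

```text
t: 5.95
tool_pos: [0.5421, -0.1334, 0.176]
orientation: [-1.057, 1.404, -1.425]
force: [-3.4, -2.2, 6.3]
opening: 0.0006
```

```bash
python3 - <<'E'
from h import *
where()
from plant import imaging
cv2.imwrite("pics/s5.png",cv2.resize(imaging.read_camera("scene")[175:345,205:415],None,fx=3.5,fy=3.5))
m=imaging.camera_model("scene")
for th in range(0,100,10): print(th,((pinpix(m,th)-(205,175))*3.5).round(),((pinpix(m,th,x=-.025)-(205,175))*3.5).round())
E
```

```text
t 5.95 TCP stand mm [ 1.00e-01 -3.83e+01  1.76e+02] tip z 157.0 F [-3.4 -2.2  6.3] open 0.0006
0 [273. 233.] [314. 145.]
10 [307. 243.] [347. 155.]
20 [340. 257.] [379. 168.]
30 [372. 274.] [408. 185.]
40 [400. 293.] [435. 204.]
50 [424. 314.] [458. 224.]
60 [442. 335.] [476. 246.]
70 [456. 357.] [488. 268.]
80 [464. 377.] [495. 289.]
90 [466. 396.] [497. 308.]
```

View pics/s5.png

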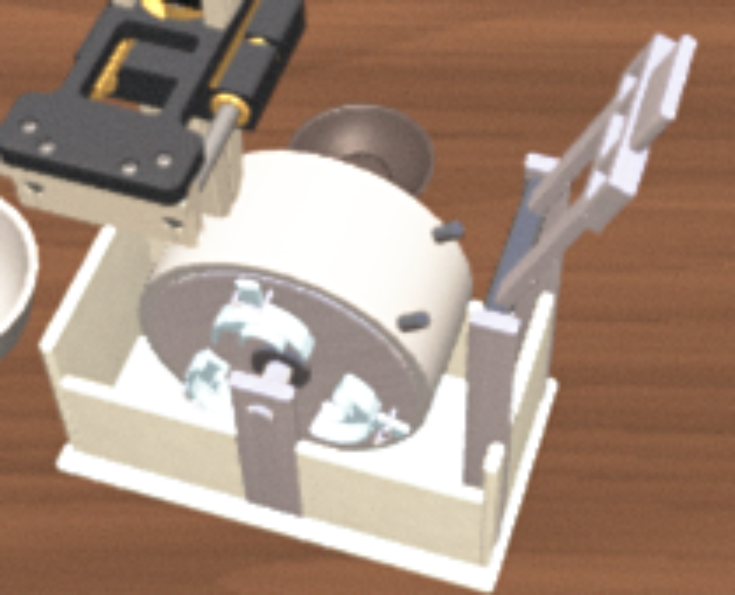

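Both pins show at (425,320) and (460,229), about 52° left. The next stroke covers about 37°.

Emit:
carry_out(motion=[0,-0.018,0,0,0,0,-1,-0.028,0,0,0,0,0,-1,-0.025,0,0,0,0,0,-1,0,0.009,0,0,0,0,-1,0,0.004,0,0,0,0,-1])

```text
t: 6.5
tool_pos: [0.554, -0.0916, 0.1778]
orientation: [-1.057, 1.41, -1.433]
force: [-4.5, 1.0, 26.8]
opening: 0.0004
```

Emit:
carry_out(motion=[0.01,0.0015,0,0,0,0,-1,0.01,0.0005,0,0,0,0,-1,0.01,0.001,0,0,0,0,-1,0.005,0.001,0,0,0,0,-1,0,0.0,0,0,0,0,-1])

```text
t: 7.0
tool_pos: [0.5403, -0.1355, 0.1757]
orientation: [-1.061, 1.409, -1.439]
force: [0.1, -0.9, 2.4]
opening: 0.0003
```

```bash
python3 - <<'E'
from h import *
where()
from plant import imaging
cv2.imwrite("pics/s6.png",cv2.resize(imaging.read_camera("scene")[175:345,205:415],None,fx=3.5,fy=3.5))
E
```

```text
t 7.00 TCP stand mm [ -1.  -40.8 175.7] tip z 156.7 F [ 0.1 -0.9  2.4] open 0.0003
```

View pics/s6.png

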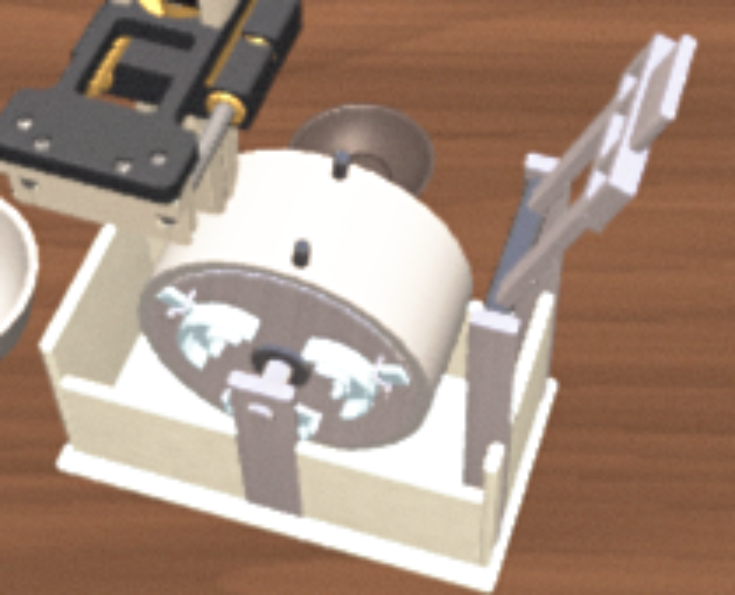

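About 8.5° is left (pin tips at (302,243) and (341,155)), which is about 10 mm of rim. Now a short final stroke.

Emit:
carry_out(motion=[0,-0.016,0,0,0,0,-1,-0.013,0,0.001,0,0,0,-1,-0.013,0,0,0,0,0,-1,0,0.004,0,0,0,0,-1,0,0,0,0,0,0,-1])

```text
t: 7.55
tool_pos: [0.5478, -0.1084, 0.1851]
orientation: [-1.063, 1.414, -1.436]
force: [-0.5, 0.2, 0.4]
opening: 0.0003
```

```bash
python3 - <<'E'
from h import *
where()
E
```

```text
t 7.55 TCP stand mm [ -1.4 -12.8 185.1] tip z 166.1 F [-0.5  0.2  0.4] open 0.0003
```

Emit:
carry_out(motion=[0,0.003,0,0,0,0,-1,0,0.001,0,0,0,0,-1,0.004,0.0005,0,0,0,0,-1,0.004,0.0007,0,0,0,0,-1,0,0,0,0,0,0,-1])

```text
t: 8.05
tool_pos: [0.5463, -0.1164, 0.1825]
orientation: [-1.064, 1.409, -1.437]
force: [-3.3, -0.3, 6.2]
opening: 0.0006
```

```bash
python3 - <<'E'
from h import *
where()
from plant import imaging
cv2.imwrite("pics/s7.png",cv2.resize(imaging.read_camera("scene")[175:345,205:415],None,fx=3.5,fy=3.5))
E
```

```text
t 8.05 TCP stand mm [ -0.6 -20.8 182.5] tip z 163.5 F [-3.3 -0.3  6.2] open 0.0006
```

View pics/s7.png

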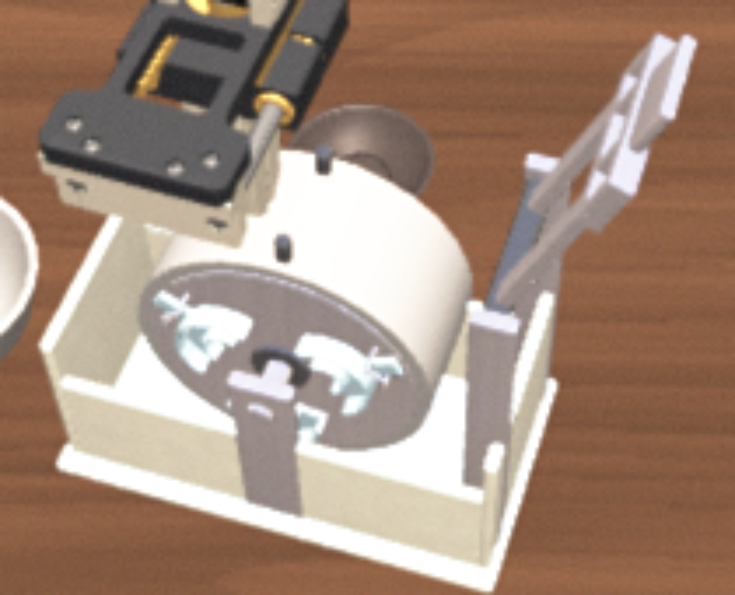

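About 3° remains (pin tips at (283,238) and (324,149)), so one more 3.5 mm nudge, then lift.

Emit:
carry_out(motion=[0.0035,0.0005,0,0,0,0,-1,0,0,0,0,0,0,-1,0,-0.006,0,0,0,0,-1,0.02,-0.015,0,0,0,0,-1,0.03,-0.02,0,0,0,0,-1])

```text
t: 8.6
tool_pos: [0.5288, -0.1644, 0.2207]
orientation: [-1.07, 1.413, -1.428]
force: [0.3, -0.7, 0.8]
opening: 0.0006
```

Emit:
carry_out(motion=[0.03,-0.04,0,0,0,0,-1,0.04,-0.04,-0.02,0,0,0,-1,0.04,-0.02,-0.04,0,0,0,-1,0,0,-0.04,0,0,0,-1,0,0,0,0,0,0,-1])

```text
t: 9.1
tool_pos: [0.411, -0.2353, 0.3187]
orientation: [-1.071, 1.412, -1.431]
force: [1.1, 1.0, 0.6]
opening: 0.0003
```

```bash
python3 - <<'E'
from h import *
where()
from plant import imaging
cv2.imwrite("pics/s8.png",cv2.resize(imaging.read_camera("scene")[200:285,240:345],None,fx=7,fy=7,interpolation=cv2.INTER_CUBIC))
cv2.imwrite("pics/t8.png",cv2.resize(imaging.read_camera("top")[185:285,300:420],None,fx=6,fy=6,interpolation=cv2.INTER_CUBIC))
for n,o,f in(("scene",(240,200),7),("top",(300,185),6)):
    m=imaging.camera_model(n)
    for th in (-8,-4,0,4,8): print(n,th,[((pinpix(m,th,r,x)-o)*f).round() for x in(.025,-.025) for r in(.07,.0845)])
E
```

```text
t 9.10 TCP stand mm [ -97.2 -172.8  318.7] tip z 299.7 F [1.1 1.  0.6] open 0.0003
scene -8 [array([263., 324.]), array([249., 279.]), array([345., 150.]), array([332., 105.])]
scene -4 [array([285., 328.]), array([275., 284.]), array([365., 154.]), array([358., 109.])]
scene 0 [array([306., 333.]), array([302., 290.]), array([387., 158.]), array([383., 115.])]
scene 4 [array([328., 339.]), array([329., 298.]), array([408., 164.]), array([410., 122.])]
scene 8 [array([351., 346.]), array([356., 306.]), array([429., 171.]), array([436., 130.])]
top -8 [array([442., 246.]), array([458., 233.]), array([406., 456.]), array([420., 447.])]
top -4 [array([422., 242.]), array([432., 228.]), array([385., 452.]), array([395., 442.])]
top 0 [array([401., 238.]), array([407., 223.]), array([364., 448.]), array([369., 437.])]
top 4 [array([380., 234.]), array([381., 218.]), array([343., 444.]), array([343., 432.])]
top 8 [array([359., 231.]), array([355., 214.]), array([321., 440.]), array([317., 428.])]
```

View pics/s8.png

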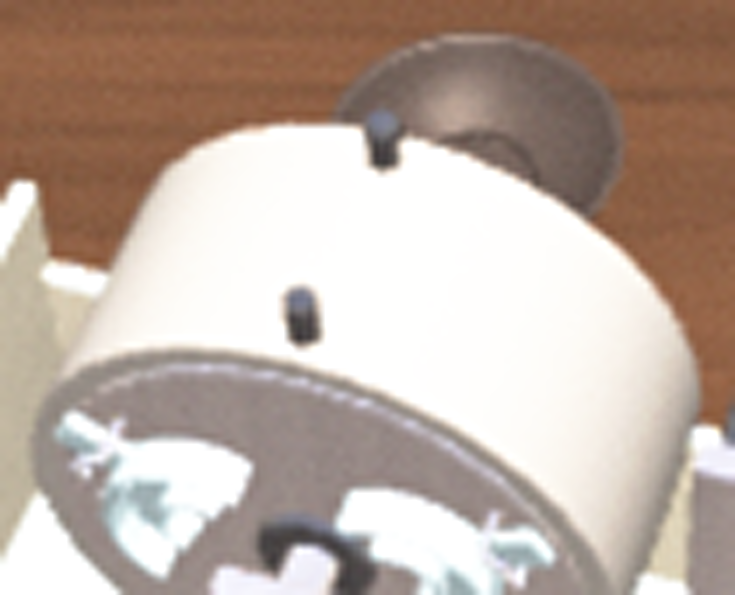

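View pics/t8.png

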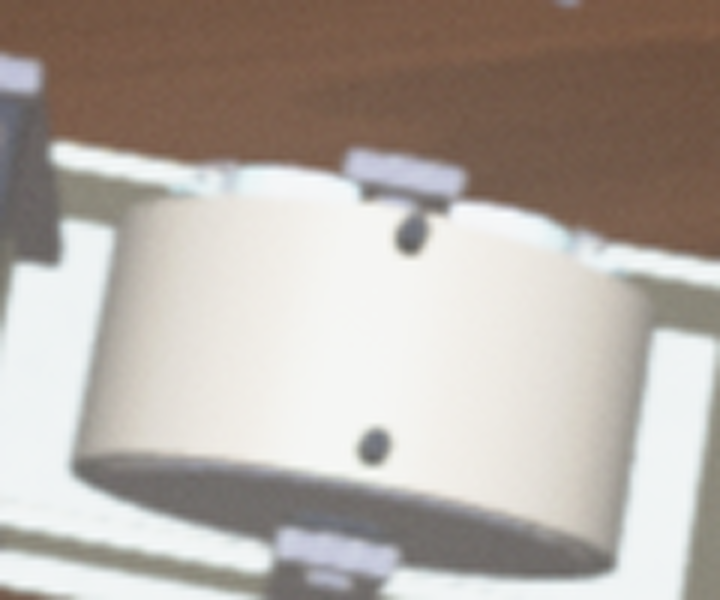

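Parked: both cameras put the pins within about ±1.2° of the top (scene (302,295)/(384,122) ≈ 0°, top (414,225)/(376,440) ≈ -1°). Now going up, round and behind the bail.

```bash
python3 - <<'E'
from h import *
p=np.load("pose.npy");G=goalR(p)
x,r=plan(S2W(p,(-.05,-.05,.40))[0],G)
plan(S2W(p,(0,.195,.40))[0],G,pos=x,Rm=r)
E
```

```text
t 9.2 n rows 4
-0.0304,-0.0207,0.011,-0.06,-0.06,0.24,-1
-0.0304,-0.0206,0.011,-0.06,-0.06,0.24,-1
-0.0305,-0.0205,0.011,-0.06,-0.06,0.24,-1
-0.0306,-0.0204,0.011,-0.06,-0.06,0.24,-1
t 9.2 n rows 6
-0.0408,-0,0.0083,0,0,0,-1
-0.0408,-0,0.0083,0,0,0,-1
-0.0408,-0,0.0083,0,0,0,-1
-0.0408,-0,0.0083,0,0,0,-1
-0.0408,-0,0.0083,0,0,0,-1
-0.0408,0,0.0083,0,0,0,-1
```

Emit:
carry_out(motion=[-0.03,-0.022,0.011,0,0,0.3,-1,-0.03,-0.021,0.011,0,0,0.3,-1,-0.03,-0.02,0.011,0,0,0.3,-1,-0.03,-0.02,0.011,0,0,0,-1,-0.04,0,0.008,0,0,0,-1])

```text
t: 9.7
tool_pos: [0.5153, -0.0938, 0.4014]
orientation: [-1.055, 1.42, -1.421]
force: [1.0, -0.4, -0.0]
opening: 0.0004
```

Emit:
carry_out(motion=[-0.04,0,0.008,0,0,0,-1,-0.04,0,0.008,0,0,0,-1,-0.04,0,0.008,0,0,0,-1,-0.04,0,0.008,0,0,0,-1,-0.03,0,0.006,0,0,0,-1])

```text
t: 10.2
tool_pos: [0.6148, 0.091, 0.3985]
orientation: [-1.059, 1.417, -1.415]
force: [-0.5, -0.2, -0.3]
opening: 0.0005
```

```bash
python3 - <<'E'
from h import *
p=np.load("pose.npy");G=goalR(p);where()
x,r=plan(S2W(p,(0,.20,.29))[0],G)
E
```

```text
t 10.20 TCP stand mm [  7.2 197.5 398.5] tip z 379.5 F [-0.5 -0.2 -0.3] open 0.0005
t 10.2 n rows 3
-0.0008,0.0362,-0.0024,0.01,-0.04,-0.04,-1
-0.0008,0.0362,-0.0024,0.01,-0.04,-0.04,-1
-0.0008,0.0362,-0.0024,0.01,-0.04,-0.04,-1
```

Emit:
carry_out(motion=[0,0.036,-0.0035,0,0,0,-1,0,0.036,-0.002,0,0,0,-1,0,0.034,-0.001,0,0,0,-1,0,0,0,0,0,0,-1,0,0,0,0,0,0,-1])

```text
t: 10.7
tool_pos: [0.6138, 0.1052, 0.285]
orientation: [-1.068, 1.411, -1.402]
force: [0.7, 0.4, 1.0]
opening: 0.0001
```

```bash
python3 - <<'E'
from h import *
from plant import imaging
where()
cv2.imwrite("pics/s9.png",imaging.read_camera("scene"))
# tip path: finger bottom point touching tab face at radius .116
for b in np.arange(1.9,-.01,-.15):
    r=.118; y=.096-r*np.cos(b)+.003*np.sin(b); z=.173+r*np.sin(b)+.003*np.cos(b); print(round(b,2),round(1e3*y),round(1e3*z))
E
```

```text
t 10.70 TCP stand mm [  2.2 210.9 285. ] tip z 266.0 F [0.7 0.4 1. ] open 0.0001
1.9 137 284
1.75 120 289
1.6 102 291
1.45 85 291
1.3 67 288
1.15 51 282
1.0 35 274
0.85 20 264
0.7 8 251
0.55 -3 237
0.4 -12 222
0.25 -18 205
0.1 -21 188
```

View pics/s9.png

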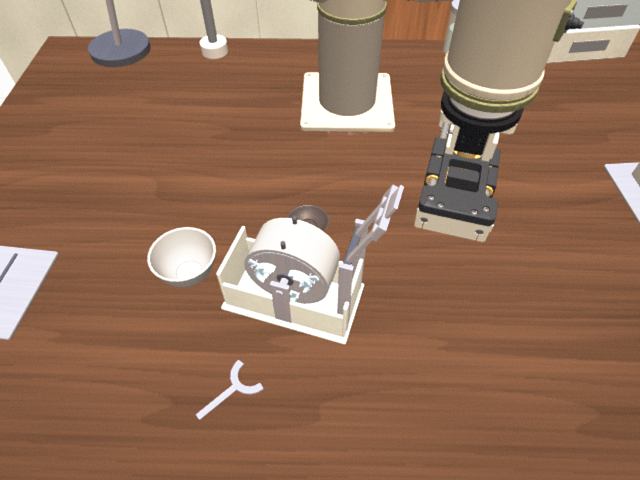

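The bail still stands at (375,220), the gripper is behind it, and the pins are up. Now pushing toward the wheel.

Emit:
carry_out(motion=[0.02,-0.015,-0.002,0,0,0,-1,0.02,-0.003,0,0,0,0,-1,0.015,0,0,0,0,0,-1,0.015,0,0,0,0,0,-1,0.015,0,0,0,0,0,-1])

```text
t: 11.25
tool_pos: [0.5915, 0.02, 0.3146]
orientation: [-1.057, 1.4, -1.405]
force: [0.9, 1.5, 0.4]
opening: 0.0004
```

```bash
python3 - <<'E'
from h import *
where()
E
```

```text
t 11.25 TCP stand mm [  4.6 122.8 314.6] tip z 295.6 F [0.9 1.5 0.4] open 0.0004
```

Emit:
carry_out(motion=[0.012,0.006,-0.003,0,0,0,-1,0.012,0.003,0,0,0,0,-1,0.014,0.001,0,0,0,0,-1,0.013,0.003,0,0,0,0,-1,0.012,0.004,0,0,0,0,-1])

```text
t: 11.75
tool_pos: [0.57, -0.0459, 0.2964]
orientation: [-1.055, 1.4, -1.407]
force: [0.4, -0.3, -0.3]
opening: 0.0004
```

```bash
python3 - <<'E'
from h import *
from plant import imaging
where()
cv2.imwrite("pics/s10.png",imaging.read_camera("scene")[100:400,150:550])
E
```

```text
t 11.75 TCP stand mm [  2.4  53.5 296.4] tip z 277.4 F [ 0.4 -0.3 -0.3] open 0.0004
```

View pics/s10.png

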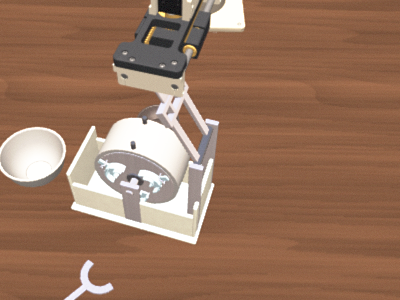

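The bail swings over with the finger on the tab (crop (170,105)). Following the arc down.

Emit:
carry_out(motion=[0.011,0.004,-0.002,0,0,0,-1,0.013,0.009,0,0,0,0,-1,0.012,0.012,0,0,0,0,-1,0.01,0.013,0,0,0,0,-1,0.008,0.012,0,0,0,0,-1])

```text
t: 12.3
tool_pos: [0.5524, -0.1028, 0.2416]
orientation: [-1.056, 1.4, -1.408]
force: [-0.2, 0.6, 0.9]
opening: 0.0009
```

```bash
python3 - <<'E'
from h import *
from plant import imaging
where()
cv2.imwrite("pics/s11.png",cv2.resize(imaging.read_camera("scene")[130:345,195:415],None,fx=2.7,fy=2.7))
E
```

```text
t 12.30 TCP stand mm [  1.4  -6.  241.6] tip z 222.6 F [-0.2  0.6  0.9] open 0.0009
```

View pics/s11.png

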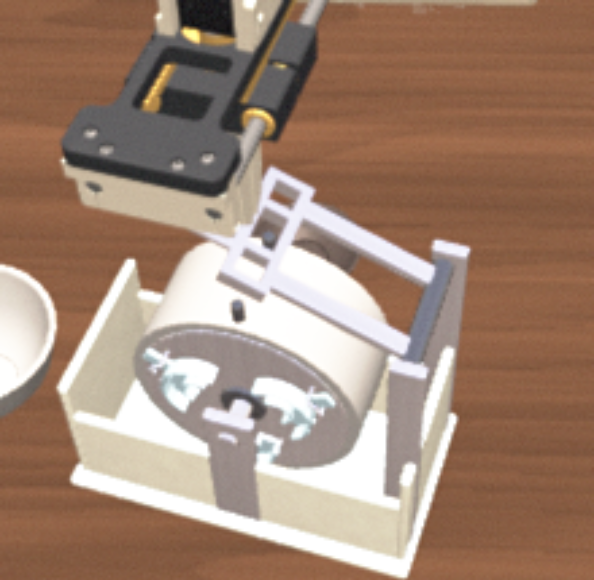

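Bail at about 0.4 rad, pins undisturbed. Lowering more slowly now.

Emit:
carry_out(motion=[0.006,0.008,0,0,0,0,-1,0.004,0.008,0,0,0,0,-1,0.003,0.007,0,0,0,0,-1,0.002,0.006,0,0,0,0,-1,0,0.005,0,0,0,0,-1])

```text
t: 12.85
tool_pos: [0.5469, -0.1191, 0.2015]
orientation: [-1.059, 1.404, -1.406]
force: [-0.9, 0.1, 0.4]
opening: 0.0004
```

```bash
python3 - <<'E'
from h import *
from plant import imaging
where()
cv2.imwrite("pics/s12.png",cv2.resize(imaging.read_camera("scene")[175:345,205:415],None,fx=3.5,fy=3.5))
E
```

```text
t 12.85 TCP stand mm [  0.8 -23.2 201.5] tip z 182.5 F [-0.9  0.1  0.4] open 0.0004
```

View pics/s12.png

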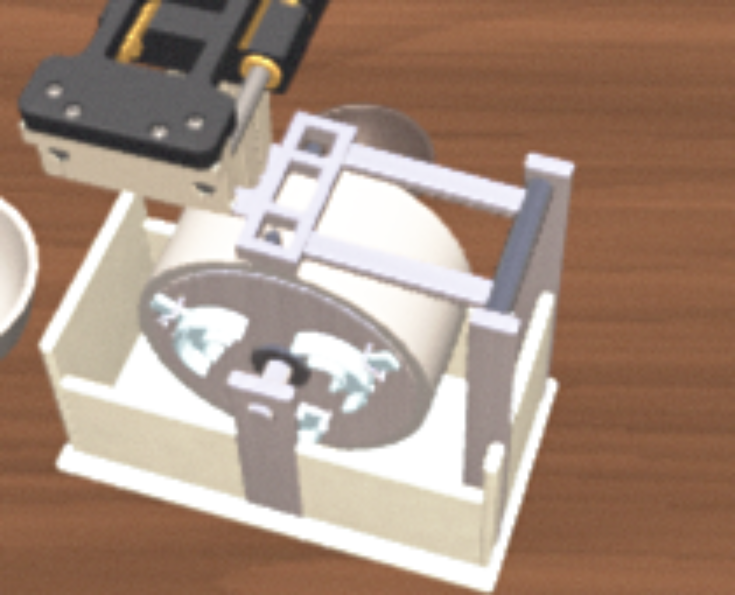

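Both pins show inside the holes at (313,145) and (272,237). The tab still has about 6 mm to go.

Emit:
carry_out(motion=[0,0.003,0,0,0,0,-1,0,0.003,0,0,0,0,-1,0,0.002,0,0,0,0,-1,0,0.001,0,0,0,0,-1,0,0.001,0,0,0,0,-1])

```text
t: 13.4
tool_pos: [0.5475, -0.1187, 0.1951]
orientation: [-1.059, 1.401, -1.407]
force: [-2.5, -0.2, 3.4]
opening: 0.0002
```

```bash
python3 - <<'E'
from h import *
where()
E
```

```text
t 13.40 TCP stand mm [  1.2 -22.6 195.1] tip z 176.1 F [-2.5 -0.2  3.4] open 0.0002
```

Emit:
carry_out(motion=[0,0.002,0,0,0,0,-1,0,0.002,0,0,0,0,-1,0,0.002,0,0,0,0,-1,0,0.002,0,0,0,0,-1,0,0.002,0,0,0,0,-1])

```text
t: 13.9
tool_pos: [0.5477, -0.1187, 0.1947]
orientation: [-1.059, 1.396, -1.41]
force: [-8.3, 2.3, 14.8]
opening: 0.001
```

```bash
python3 - <<'E'
from h import *
where()
E
```

```text
t 13.90 TCP stand mm [  1.4 -22.6 194.7] tip z 175.7 F [-8.3  2.3 14.8] open 0.001
```

At the stop: z is 175.7 mm with 15 N and doesn't give. Releasing straight up and backing away.

Emit:
carry_out(motion=[0,-0.004,0,0,0,0,-1,0,-0.015,0,0,0,0,-1,0,-0.03,0,0,0,0,-1,0,-0.04,0,0,0,0,-1,0.02,-0.04,-0.02,0,0,0,-1])

```text
t: 14.4
tool_pos: [0.52, -0.1301, 0.3225]
orientation: [-1.066, 1.404, -1.401]
force: [-0.2, -0.9, -0.3]
opening: 0.0006
```

Emit:
carry_out(motion=[0.04,0,-0.03,0,0,0,-1,0.04,0,-0.04,0,0,0,-1,0.04,0,-0.03,0,0,0,-1,0.02,0,0,0,0,0,-1,0,0,0,0,0,0,-1])

```text
t: 14.9
tool_pos: [0.3891, -0.2407, 0.3348]
orientation: [-1.059, 1.383, -1.415]
force: [-0.0, 0.6, -0.0]
opening: 0.0005
```

```bash
python3 - <<'E'
from h import *
from plant import imaging
where()
a=imaging.read_camera("scene");cv2.imwrite("pics/s13.png",a);p=np.load("pose.npy")
z=cv2.resize(a[175:345,205:415],None,fx=3.5,fy=3.5,interpolation=cv2.INTER_CUBIC)
b=imaging.read_camera("top");zt=cv2.resize(b[160:310,230:445],None,fx=3.5,fy=3.5,interpolation=cv2.INTER_CUBIC)
for n,im,o in(("scene",z,(205,175)),("top",zt,(230,160))):
    m=imaging.camera_model(n)
    q=((proj(m,S2W(p,[(-.02,-.038,.176),(.02,-.038,.176),(.02,-.010,.176),(-.02,-.010,.176)]))-o)*3.5+1.5).astype(int)
    cv2.polylines(im,[q],True,(0,0,255),1)
cv2.imwrite("pics/s13z.png",z);cv2.imwrite("pics/t13z.png",zt)
E
```

```text
t 14.90 TCP stand mm [-116.7 -184.1  334.8] tip z 315.8 F [-0.   0.6 -0. ] open 0.0005
```

View pics/s13z.png

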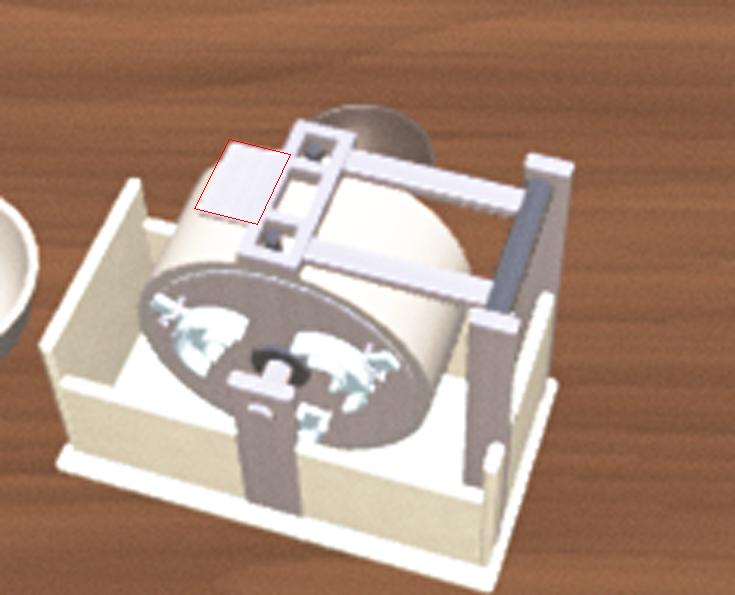

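View pics/t13z.png

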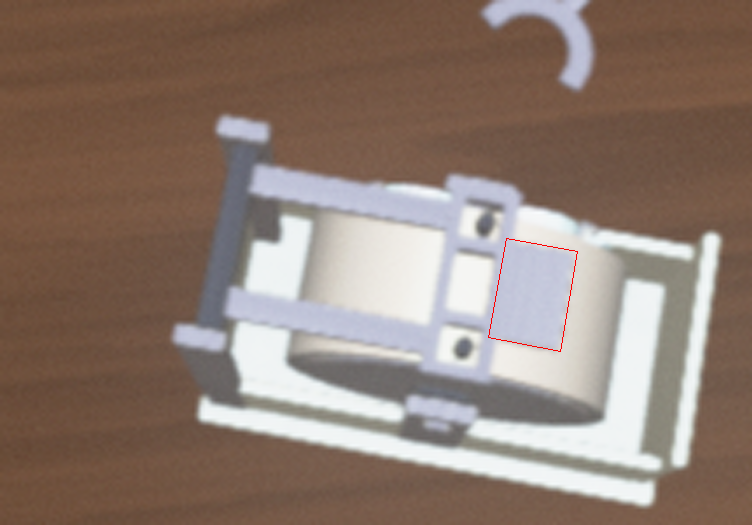

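View pics/s13.png

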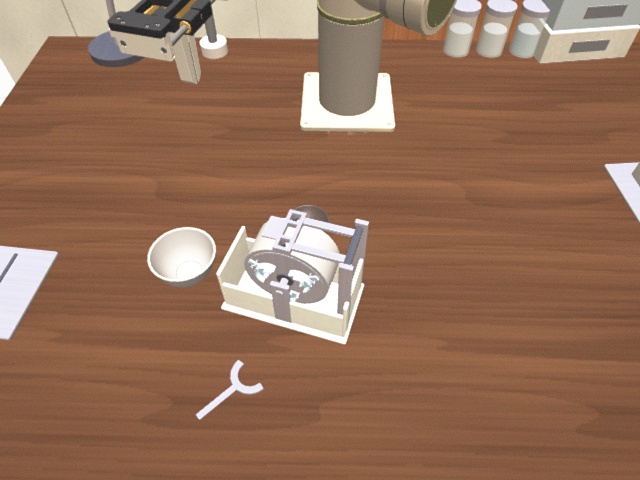

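The tab matches the fully-down outline in both views. The pins stand in the holes (top (485,222) and (462,347)), and the bowl and fork are unmoved. Handing in.

```bash
python3 - <<'E'
from plant import robot
print(robot.close_job())
E
```

```text
the job is handed in; nothing more can be done
None
```

The wheel is parked with its pins up, the bail lies fully down with its knuckles over both pins, and the job was handed in at about 15 s of the 72 s allowed.

- **Wheel:** I turned it about 190° by rubbing the rim with the closed fingertips. The scene camera put the pins at about 0° from the top and the top camera at about -1°. That small disagreement is inside the calibration error and the 4° limit.
- **Bail:** I swung it down by its tab onto its stop, where it held without giving at 175.7 mm under about 15 N, against 176 mm expected. With the arm withdrawn, the tab matches the fully-down outline in both views, and both pins stand inside the knuckle holes.
- **Loose things:** The bowl, dish and bite fork look unmoved in the last pictures. I compared them by eye, not by measurement.
- **Forces:** The largest reading I saw was about 27 N at the wrist, when the fingertip pressed the rim once harder than planned. No check failed.

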